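Fish the screwdriver out of the cable box

ROBOT

A 6-joint arm with a two-finger parallel gripper is mounted at the origin on a cart in front of the work surface, level with it; the furniture and walls round the work are solid. World frame = base frame: x ahead of the robot, y to its left, z up, the work surface at z = 0. Lengths are in mm, angles in rad, forces in N, time in s.
With the tool pointing down it reaches from about 400 to 825 mm from the base axis. Payload 7 kg.
Tool frame: the origin (TCP) lies at the very end of the fingers, on their centre line; the grasp point (between the pads) lies 19 mm behind it; z points along the fingers, y is the line along which they close (so a half turn about z gives the same grasp; the last joint's range is limited). The gripper opens to 88 mm and grips with 3 to 60 N. Pads are 19 mm wide; open, the fingers measure 130 mm over their backs; the gripper's body (78 mm by 193 mm) begins 47 mm behind the grasp point.
Start: joints at [1.473, 0.359, 0.012, 0, -1.224, -0.288], TCP at [254.009, 625.359, 226.561] pointing down, gripper open.
Joint ranges: [-3.07, 3.07], [-1.43, 2.12], [-1.02, 1.25], [-3.03, 1.67], [-3.05, -0], [-3.03, 3.03]. Speed limits (rad/s): [2.39, 2.39, 3.01, 3.14, 3.14, 3.14].

INTERFACE

Orientations are given as a unit quaternion [x, y, z, w].
In Python, from plant import bot gives the robot as it stands. Calls block until the motion is done:
- bot.move_ptp(position, orientation): joint-space move of the TCP to a pose.
- bot.line_to(position, velocity=150, ori=None): straight line of the TCP; ori=None keeps the orientation; velocity is the mean speed in mm/s.
- bot.move_joints(angles): joint-space move.
- bot.move_gripper(opening, force=None): finger opening in mm; force is the grip in N (None keeps the last); returns when the fingers have stopped.
- bot.pause(seconds).
- bot.solve_ik(position, orientation): joint angles nearest the present ones, or None.
- bot.read_state(): the state.
- bot.camera(name): name is "scene" or "top"; returns the picture (400x640x3 uint8, red, green, blue); there is no depth.
- bot.get_calibration(name): a dict with "fx", "fy", "cx", "cy" (pixels), "distortion" ([k1, k2, p1, p2, k3] as OpenCV has them; the pictures are not rectified), "view" (4x4, takes a point from world to camera coordinates). Camera axes: x right, y up, looking along -z (the intrinsics and any distortion apply to the point x, -y, -z); pixel columns grow to the right and rows downward; lengths in mm; the calibration is good to about 2 mm. A picture is of the moment at which its call begins. get_calibration takes no time and is no camera call.
A pose or a line that the arm cannot do raises bot.Unreachable and nothing moves.
- bot.close_job(): hands the job in; it is judged then, once.
The state is a dict: "t": time; "joint_pos": joint angles; "qvel": joint speeds; "tau": joint torques, N m; "tcp_pos": TCP position; "eef_rot": TCP orientation; "contact_force": force on the tool from outside, world axes, zero at the start; "moment": the same for the moment, N m; "width": finger opening in mm; "finger_force": force on a finger pad.
Only numpy, scipy, OpenCV 4.12 (cv2) and the standard library are available. Lean on these libraries where they do the work, as an engineer would, in place of code of your own. Each camera call takes 0.05 s, during which the arm holds its last target. There are 200 camera calls.

TASK

A screwdriver has been left inside the grey cable box on the desk, and it is longer than the opening in the screwed-on cover. Get it out by bringing one end up and drawing it slantwise through the opening, without forcing it against the box or disturbing the webcam, tin and pot standing round it. Finish while still holding it: keep it still in the gripper, its whole length more than 5 cm above the top of the box.

Things in the scene. Friction and masses are not known exactly. Their poses are not given: they have to be found in the camera images.
- cable_box: low grey plastic box fixed on the desk, closed on all sides, 142 (own x) x 258 (own y) x 62 mm high. Origin: centre of its underside, z up. Walls, floor and cover 4 mm thick: inside 134 x 250 x 54 mm, floor 4 mm and cover underside 58 mm above the desk. Only way in: the opening in the cover, nearer the -y end (narrow lip, 34 mm) than the +y end (broad part of the cover, 74 mm)
- opening (a point): centre of the rectangular opening, on the cover's upper face (62 mm above the desk); axes as the box's. 120 mm wide (box x -60 to +60) and 150 mm long (box y -95 to +55), so 20 mm from the box's origin towards -y
- screwdriver: screwdriver, orange fluted handle 28 mm across, 6 mm steel blade, 198 mm long, 50-110 g, loose on the box's floor, handle end under the narrow lip, blade tip under the broad part. Origin under its middle at floor level, axis line 13 mm above; own y runs towards the handle end. Handle from own y 0 to +99 mm, blade from 0 to -99. Grip at about own y +35 mm, bare in the opening
- handle_end (a point): end of the screwdriver's handle, on its axis (own y +99 mm, 13 mm up)
- blade_tip (a point): tip of the screwdriver's blade, on its axis (own y -99 mm, 13 mm up)
- camera: bystander: black webcam on its clip, 55 x 75 x 66 mm high, loose beside the box; origin at the centre of its underside
- tin: bystander: round cream and red tin, 63 mm across, 34 mm high, loose beside the box; origin at the centre of its underside
- pot: bystander: small pale pot of screws, 62 mm across, 54 mm high, loose beside the box; origin at the centre of its underside

How it is judged (in metres and radians):
On the way:
1. the screwdriver slants through the opening: one end more than 28 mm above the cover, the other still down inside the box (((z of handle_end in the frame of cable_box above 0.09 m and z of blade_tip in the frame of cable_box below 0.055 m) or (z of blade_tip in the frame of cable_box above 0.09 m and z of handle_end in the frame of cable_box below 0.055 m))), for 0.1 s.
At the end, for the whole second after the job is handed in: both ends of the screwdriver are more than 112 mm above the desk (50 mm above the box's top), the fingers hold it (over 1 N), it does not touch the box and is still (under 0.03 m/s and 0.3 rad/s); webcam, tin and pot are within 20 mm of where they stood (height (world z) of each of handle_end, blade_tip above 0.112 m and contact force between the fingers and screwdriver above 1 N and contact force between screwdriver and cable_box below 0.1 N and linear speed of screwdriver below 0.03 m/s and angular speed of screwdriver below 0.3 rad/s and distance of each of camera, tin, pot from where it was at the start of the episode below 0.02 m); the arm keeps its last pose, push and grip.
It fails at once if the screwdriver is forced against the box (over 40 N) (contact force between screwdriver and cable_box above 40 N).
It fails at once if the webcam, the tin or the pot is moved by more than 20 mm (distance of any of camera, tin, pot from where it was at the start of the episode above 0.02 m).
It also fails if it takes over 38 s, if anything falls off the work surface, if the arm or the gripper's body presses on something with over 40 N, if the wrist force passes 120 N, or if a joint passes its speed limit or range.

## Working session

There is one attempt and no reset: what is moved stays moved. The work goes in short steps, each a Python script; the robot and the scene stay as the last script left them, time stands still between calls to the robot, and variables do not carry over. Pictures are saved under pics/ and viewed, at most 10 in all, crops included, and the job is handed in when it is done.

```bash
ls; mkdir -p pics
python3 - <<'E'
from plant import bot
import cv2
for n in("scene","top"):
    im=bot.camera(n); cv2.imwrite(f"pics/{n}0.png",im[:,:,::-1]); c=bot.get_calibration(n); print(n,c)
s=bot.read_state(); print(s)
E
```

```text
pics
scene {'fx': 393.62809445961216, 'fy': 393.62809445961216, 'cx': 315.95900403269616, 'cy': 196.24502180473087, 'distortion': array([-0.02315759,  0.        ,  0.        ,  0.        ,  0.        ]), 'view': array([[ 6.98818298e-01, -7.15298184e-01, -1.22263791e-03,
        -4.26827596e+02],
       [ 4.25867958e-01,  4.14681779e-01,  8.04161367e-01,
        -2.91919168e+02],
       [-5.74708160e-01, -5.62483360e-01,  5.94409792e-01,
        -5.61897822e+02],
       [ 0.00000000e+00,  0.00000000e+00,  0.00000000e+00,
         1.00000000e+00]])}
top {'fx': 454.1760288586054, 'fy': 454.1760288586054, 'cx': 315.04498186536426, 'cy': 204.66997682933237, 'distortion': array([0.01659001, 0.        , 0.        , 0.        , 0.        ]), 'view': array([[-2.11457778e-02, -9.99600856e-01,  1.87345892e-02,
        -1.14479455e+01],
       [ 9.83619722e-01, -1.74451967e-02,  1.79409887e-01,
        -6.09529706e+02],
       [-1.79011449e-01,  2.22214730e-02,  9.83596008e-01,
        -9.27313057e+02],
       [ 0.00000000e+00,  0.00000000e+00,  0.00000000e+00,
         1.00000000e+00]])}
{'t': 0.1, 'joint_pos': array([ 1.47308979e+00,  3.59348899e-01,  1.11279551e-02, -3.25932335e-04,
       -1.22409766e+00, -2.88082552e-01]), 'qvel': array([-0.00272348, -0.00244055,  0.00275372,  0.00259164, -0.00030302,
        0.00047645]), 'tau': array([-7.59246705e-04, -5.84166920e+01,  2.93751025e+01,  7.01555058e+00,
        1.01212136e-02, -5.85136172e-05]), 'tcp_pos': array([253.8601053 , 624.95642255, 225.68168482]), 'eef_rot': array([ 9.81442527e-01, -1.91754958e-01, -8.01919394e-05,  7.72255558e-04]), 'contact_force': array([ 0.57969939,  0.43069717, -0.23888897]), 'moment': array([0.02750878, 0.03594715, 0.01633393]), 'finger_force': 0.0, 'width': 87.5808023261003}
```

View pics/top0.png

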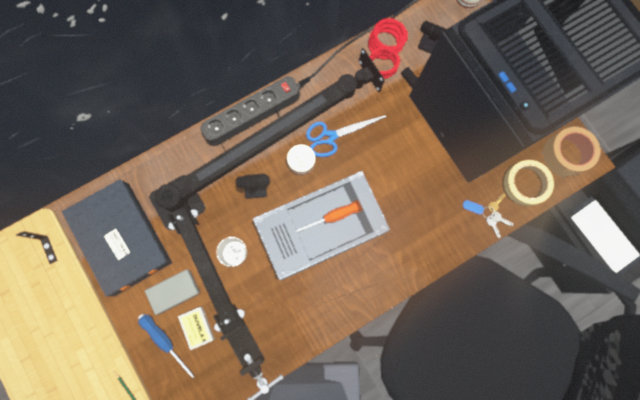

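View pics/scene0.png

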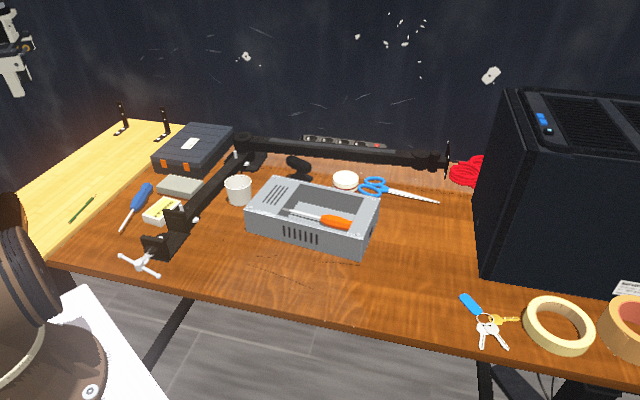

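Run:
```python
import cv2
a=cv2.imread("pics/top0.png")[165:285,240:400]; cv2.imwrite("pics/topc.png",cv2.resize(a,None,fx=5,fy=5,interpolation=cv2.INTER_CUBIC))
```

```text
(no output)
```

View pics/topc.png

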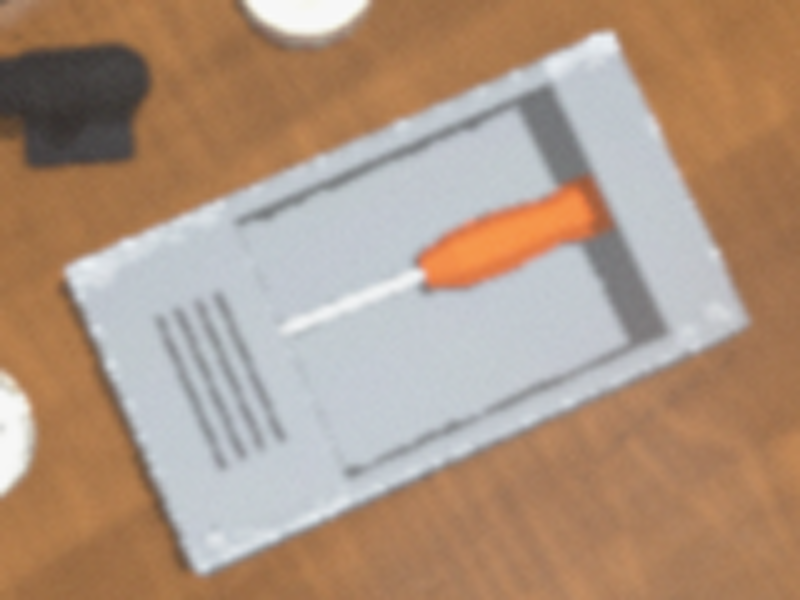

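```bash
cat > h.py <<'E'
import numpy as np, cv2
from plant import bot
from scipy.optimize import least_squares
from scipy.spatial.transform import Rotation as R
def ray(n,px):
    c=bot.get_calibration(n); K=np.array([[c['fx'],0,c['cx']],[0,c['fy'],c['cy']],[0,0,1]])
    p=cv2.undistortPoints(np.array([[px]],float),K,np.array(c['distortion']))[0,0]
    V=c['view']; d=V[:3,:3].T@np.array([p[0],-p[1],-1]); return -V[:3,:3].T@V[:3,3],d
def at(n,px,z):
    o,d=ray(n,px); return o+d*(z-o[2])/d[2]
def proj(n,P):
    c=bot.get_calibration(n); K=np.array([[c['fx'],0,c['cx']],[0,c['fy'],c['cy']],[0,0,1]])
    q=np.c_[P,np.ones(len(P))]@c['view'].T; q=q[:,:3]*[1,-1,-1]
    return cv2.projectPoints(q,np.zeros(3),np.zeros(3),K,np.array(c['distortion']))[0][:,0]
E
python3 - <<'E'
from h import *
f=lambda u,v:(240+(u+.5)/5-.5,165+(v+.5)/5-.5)
pc=[(67,270),(612,33),(747,322),(200,573),(240,220),(553,87),(665,332),(348,474)]
W=np.array([at("top",f(*p),62) for p in pc])
# -y to the right; image up = world +x
L=np.array([(s*71,y) for s,y in((1,129),(1,-129),(-1,-129),(-1,129))]+[(s*60,y) for s,y in((1,55),(1,-95),(-1,-95),(-1,55))])
best=None
for g in(0,1.57,3.14,-1.57):
  for sg in(1,):
    r=least_squares(lambda q:(L@np.array([[np.cos(q[2]),np.sin(q[2])],[-np.sin(q[2]),np.cos(q[2])]])+q[:2]-W[:,:2]).ravel(),[*W[:,:2].mean(0),g])
    if best is None or r.cost<best.cost:best=r
print("box",best.x,np.round(best.fun.reshape(-1,2),1).tolist())
Wc=W
for n,p in(("mid",(424,275)),("lip",(595,206)),("blade",(285,330)),("h2",(510,240))): print(n,at("top",f(*p),17))
q=best.x
P=np.array([[*(q[:2]+R.from_euler('z',q[2]).as_matrix()[:2,:2]@l),62] for l in L]); print(proj("scene",P).round(0).tolist())
for n,p,z in(("pot",(231,244),54),("tin",(301,157),34),("cam",(253,183),60)): print(n,at("top",p,z))
E
```

```text
box [ 5.66320248e+02 -3.59076730e+01  3.99581734e-01] [[1.4, 0.9], [1.6, 0.0], [-1.3, -2.6], [-0.9, 1.3], [-0.3, 2.3], [1.9, 0.4], [-0.8, -2.2], [-1.7, -0.2]]
mid [581.8472812  -44.37215142  17.        ]
lip [ 611.82550486 -122.18922844   17.        ]
blade [558.27409964  18.09254189  17.        ]
h2 [597.0078869  -83.38119352  17.        ]
[[273.0, 174.0], [381.0, 198.0], [363.0, 240.0], [243.0, 209.0], [301.0, 183.0], [365.0, 198.0], [348.0, 232.0], [277.0, 214.0]]
pot [527.7004596  156.94943523  54.        ]
tin [722.73003801   5.54147349  34.        ]
cam [658.39023475 110.13579959  60.        ]
```

Run:
```python
import cv2
a=cv2.imread("pics/scene0.png")[150:270,230:390]; cv2.imwrite("pics/scc.png",cv2.resize(a,None,fx=5,fy=5,interpolation=cv2.INTER_CUBIC))
```

```text
(no output)
```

View pics/scc.png

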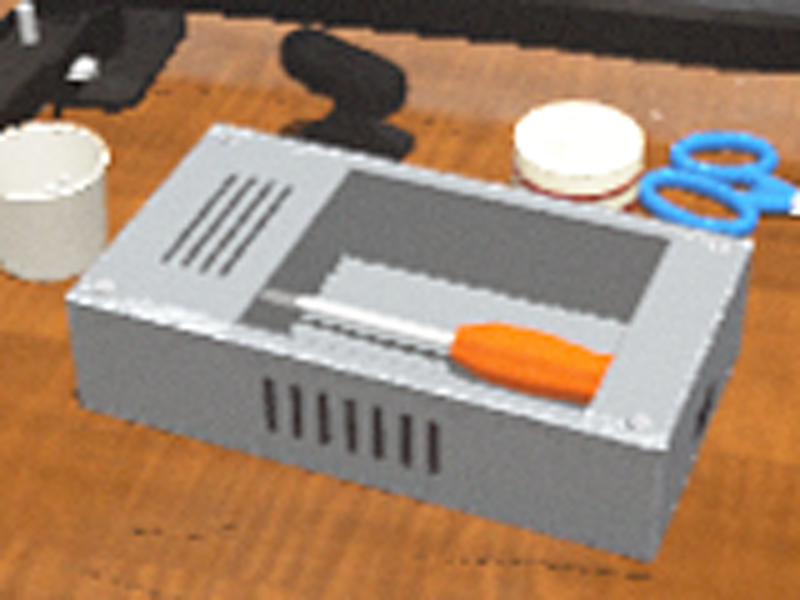

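```bash
cat >> h.py <<'E'
q=np.array([566.3,-35.9,.3996]); B=R.from_euler('z',q[2]).as_matrix()
def plan(mid,h):
    """TCP pose from handle-end box-y, tip height zt, tilt th(deg); grip 35 mm from the middle, TCP 10 mm below axis"""
    h=np.r_[h,0]/np.linalg.norm(h); z=np.array([0,0,1.])
    def pose(dy,zt,th,sgn,tool=9.5):   # dy: shift of handle end along -h
        t=np.radians(th); hh=h*np.cos(t)+z*np.sin(t); zz=z*np.cos(t)-h*np.sin(t)
        end=np.r_[mid,0]+h*99-h*dy; end[2]=zt+198*np.sin(t)
        p=end-64*hh-tool*zz
        X=sgn*hh; Z=-zz; return p,R.from_matrix(np.c_[X,np.cross(Z,X),Z]).as_quat()
    return pose
E
python3 - <<'E'
from h import *
g=lambda u,v:(230+(u+.5)/5-.5,150+(v+.5)/5-.5)
for p in((452,340),(262,297),(603,378)): print(at("scene",g(*p),17))
M=np.array([582.,-44.6]); h=np.array([.356,-.934]);
pose=plan(M,h)
for s in(1,-1):
  for a in((0,120,0),(0,17,0),(28,19,0),(25,19,10),(21,20,20),(21,20,32),(-25,50,32),(-25,140,32)):
    p,o=pose(*a,s); j=bot.solve_ik(p,o); print(s,a,p.round(),None if j is None else np.round(j,2))
E
```

```text
[582.40494508 -40.15499029  17.        ]
[544.47865545  42.38087327  17.        ]
[ 609.14459123 -104.21160017   17.        ]
1 (0, 120, 0) [594. -77. 110.] [ 0.2   0.33 -0.31  0.   -0.93  0.17]
1 (0, 17, 0) [594. -77.   8.] [ 0.2   0.46 -0.4   0.   -0.71  0.17]
1 (28, 19, 0) [584. -51.  10.] [ 0.25  0.44 -0.43  0.   -0.7   0.12]
1 (25, 19, 10) [586. -56.  33.] [ 0.34  0.38 -0.59  0.31 -0.61 -0.23]
1 (21, 20, 20) [590. -64.  57.] [ 0.39  0.34 -0.73  0.65 -0.6  -0.58]
1 (21, 20, 32) [592. -71.  83.] [ 0.42  0.33 -0.84  0.97 -0.7  -0.91]
1 (-25, 50, 32) [ 609. -114.  113.] [ 0.34  0.3  -0.79  0.95 -0.71 -0.79]
1 (-25, 140, 32) [ 609. -114.  203.] [ 0.4   0.2  -0.65  0.75 -0.89 -0.57]
-1 (0, 120, 0) [594. -77. 110.] [ 0.2   0.33 -0.31  0.   -0.93 -2.97]
-1 (0, 17, 0) [594. -77.   8.] [ 0.2   0.46 -0.4   0.   -0.71 -2.97]
-1 (28, 19, 0) [584. -51.  10.] [ 0.25  0.44 -0.43  0.   -0.7  -3.02]
-1 (25, 19, 10) [586. -56.  33.] [ 0.34  0.38 -0.59  0.31 -0.61  2.91]
-1 (21, 20, 20) [590. -64.  57.] [ 0.39  0.34 -0.73  0.65 -0.6   2.56]
-1 (21, 20, 32) [592. -71.  83.] [ 0.42  0.33 -0.84  0.97 -0.7   2.23]
-1 (-25, 50, 32) [ 609. -114.  113.] [ 0.34  0.3  -0.79  0.95 -0.71  2.35]
-1 (-25, 140, 32) [ 609. -114.  203.] [ 0.4   0.2  -0.65  0.75 -0.89  2.57]
```

```bash
sed -i '$a M=np.array([582.,-43.]); h=np.array([.356,-.934]); pose=plan(M,h)' h.py
python3 - <<'E'
from h import *
p,o=pose(0,17,0,1)
bot.move_gripper(46,force=40)
bot.move_ptp([p[0],p[1],200],o); bot.line_to([p[0],p[1],90]); 
s=bot.read_state(); print(s['t'],s['tcp_pos'],s['width'],s['contact_force'])
im=bot.camera("top")[165:285,240:400]; cv2.imwrite("pics/t1.png",cv2.resize(im[:,:,::-1],None,fx=4,fy=4))
im2=bot.camera("scene")[150:270,230:390]; cv2.imwrite("pics/s1.png",cv2.resize(im2[:,:,::-1],None,fx=4,fy=4))
E
```

```text
4.6083 [595.15417881 -75.601116    90.80765984] 46.44584296717927 [0.06640889 0.19112763 0.0992132 ]
```

View pics/s1.png

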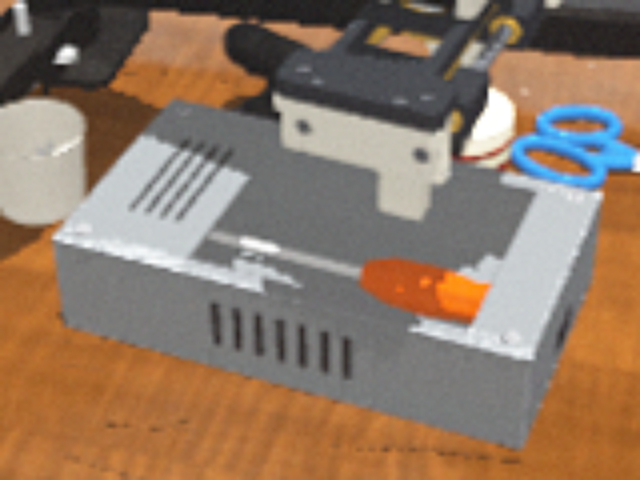

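Run:
```python
from h import *
p,o=pose(0,17,0,1)
for z in(50,25,12,7.5):
    bot.line_to([p[0],p[1],z],velocity=60); s=bot.read_state(); print(z,s['tcp_pos'].round(1),s['contact_force'].round(1))
    if np.linalg.norm(s['contact_force'])>8: print("stop");break
else:
    bot.move_gripper(20,force=40); s=bot.read_state(); print(s['t'],s['width'],s['finger_force'],s['tcp_pos'],s['contact_force'])
```

```text
50 [594.7 -75.7  50.1] [ 0.4 -0.6 -0.4]
25 [594.3 -75.8  24.6] [-0.4 -1.1  1. ]
12 [594.1 -75.8  11.5] [-0.6  0.   0.1]
7.5 [594.3 -75.7   7.3] [-0.1  0.5  0.3]
7.1917 25.83190850330262 39.985126303836296 [594.59625167 -75.6952131    7.67991205] [-0.09536439 -0.41821832  0.97249704]
```

Run:
```python
from h import *
for a,v in(((0,21,0),40),((26,21,0),60),((24,21,6),40),((22,21,12),60),((20,21,20),60),((19,21,30),60)):
    p,o=pose(*a,1); bot.line_to(p,velocity=v,ori=o); s=bot.read_state(); print(a,round(s['t'],1),(s['tcp_pos']-p).round(1),s['contact_force'].round(1),round(s['width'],1),round(s['finger_force']))
    if np.linalg.norm(s['contact_force'])>10: print("stop");break
im=bot.camera("scene")[130:270,210:410]; cv2.imwrite("pics/s2.png",cv2.resize(im[:,:,::-1],None,fx=4,fy=4))
```

```text
(0, 21, 0) 7.4 [0.2 0.  0.3] [ 0.1 -0.6 -0.1] 25.4 40
(26, 21, 0) 8.0 [0.1 0.4 0.1] [ 0.2  0.1 -0.8] 25.5 40
(24, 21, 6) 8.5 [-0.1  0.1 -0.1] [ 0.2 -0.7 -0.6] 25.4 40
(22, 21, 12) 8.9 [-0.3 -0.1 -0.3] [ 0.7  0.1 -1.1] 25.7 40
(20, 21, 20) 9.4 [-0.1 -0.3 -0.3] [ 0.7  0.3 -1.8] 25.8 40
(19, 21, 30) 9.9 [ 0.1 -0.2 -0.3] [-0.1  0.1 -1. ] 25.3 40
```

View pics/s2.png

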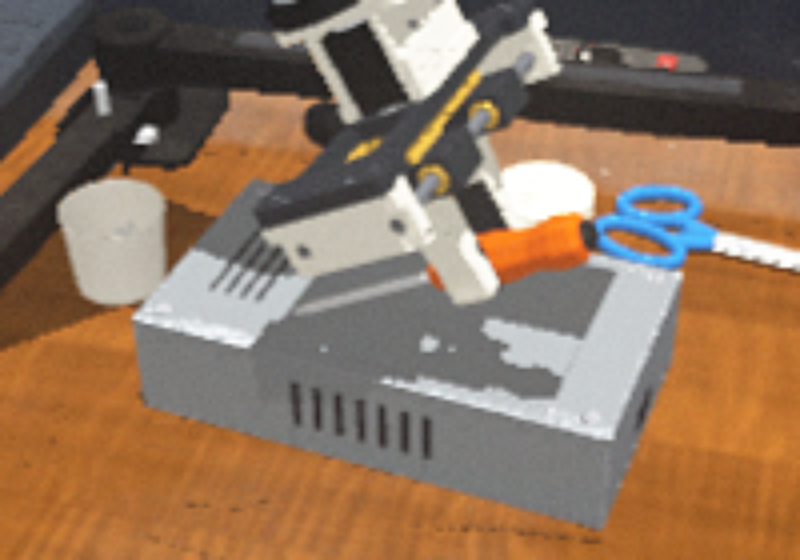

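Run:
```python
from h import *
bot.pause(.3)
for a,v in(((1.7,31,30),60),((-41.6,56,30),60),((-41.6,165,30),80)):
    p,o=pose(*a,1); bot.line_to(p,velocity=v,ori=o); s=bot.read_state(); print(a,round(s['t'],1),(s['tcp_pos']-p).round(1),s['contact_force'].round(1),round(s['width'],1),round(s['finger_force']))
    if np.linalg.norm(s['contact_force'])>10: print("stop");break
bot.pause(.5)
pts=np.array([[*0*h,0]]);
hh=np.r_[h,0]*np.cos(np.pi/6)+[0,0,.5]; e=np.r_[M,0]+np.r_[h,0]*(99+41.6); e[2]=165+99
for n in("scene","top"): print(n,proj(n,np.array([e,e-198*hh])).round())
im=bot.camera("scene")[60:270,200:480]; cv2.imwrite("pics/s3.png",cv2.resize(im[:,:,::-1],None,fx=2.8,fy=2.8))
```

```text
(1.7, 31, 30) 10.8 [ 0.  -0.4  0.2] [ 0.1  0.5 -0.5] 25.8 40
(-41.6, 56, 30) 11.7 [-0.1  0.  -0.2] [ 0.1  0.8 -0.6] 25.6 40
(-41.6, 165, 30) 13.3 [-0.3 -0.2 -0.6] [-0.5 -0.3 -1.5] 25.1 40
scene [[398. 127.]
 [307. 157.]]
top [[404. 168.]
 [312. 214.]]
```

View pics/s3.png

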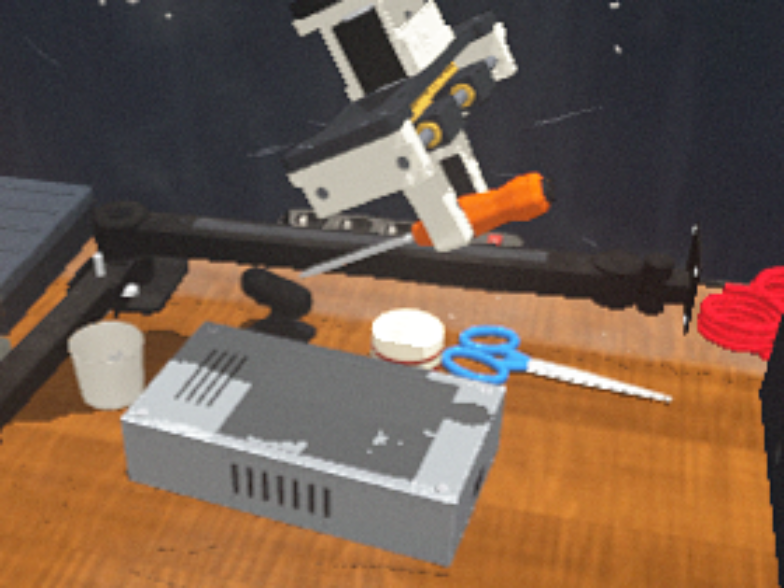

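The screwdriver is free. In the crop its blade tip is at (300,276) and its handle end at (548,195), which is pixel (307,159) and (396,130) in the full picture. Both match the prediction to within about 3 px, so the tip is about 165 mm up. The webcam, tin and pot are where they were.

```bash
python3 -c "
from h import *
s=bot.read_state(); print(s['width'],s['finger_force'],abs(s['qvel']).max()); print(bot.close_job())"
```

```text
25.44446418286054 39.99014036671724 0.001739726044104624
the job is handed in; nothing more can be done
None
```

I drew the screwdriver slantwise out of the box and handed the job in while holding it still at 40 N grip, its lower end about 165 mm above the desk (112 mm needed) and the webcam, tin and pot undisturbed; no verdict was returned.

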